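Check a valve spring at its fitted height in the lever tester

ROBOT

A 7-joint arm with a two-finger parallel gripper is mounted at the origin on the work surface; the furniture and walls round the work are solid. World frame = base frame: x ahead of the robot, y to its left, z up, the work surface at z = 0. Lengths are in m, angles in rad, forces in N, time in s.
With the tool pointing down it reaches from about 0.35 to 0.9 m from the base axis. Payload 8.1 kg.
Tool frame: the origin (TCP) lies on the centre line of the jaws, within the pads' length; the fingertips stand 14 mm ahead of it and the grasp point (between the pads) lies 5 mm behind it; z points along the fingers, y is the direction in which the jaws open and shut (so a half turn about z gives the same grasp; the last joint's range is limited). The gripper opens to 92 mm and grips with 3 to 60 N. Pads are 19 mm wide; open, the fingers measure 130 mm over their backs; the gripper's body (75 mm by 190 mm) begins 47 mm behind the grasp point.
Start: joints at [-1.385, 0.434, 0.025, 1.573, -0.012, 1.134, -0.075], TCP at [0.178, 0.599, 0.241] pointing down, gripper open.
Joint ranges: [-2.62, 2.62], [-0.44, 2.09], [-1.27, 1.32], [0.08, 2.57], [-1.32, 4.46], [0.12, 2], [-2.74, 2.74]. Speed limits (rad/s): [2.22, 2.22, 3.01, 3.01, 3.14, 3.14, 3.14].

INTERFACE

Orientations are given as a rotation vector (axis times angle).
In Python, from cell import observe, eyes, arm gives the robot as it stands.
- The arm moves only by the tool step_arm, never from a script. Its argument "series" is a list that holds one entry, the list of rows, each a list of 5 numbers: the finger opening in m, from 0 to 0.0918, then the shift along the world's x, y, z in m, then the turn about the world's z in degrees. In form: [[[hand, dx, dy, dz, spin], ...]]. A call has 1 to 20 rows; each row is the pose to reach, as a shift and turn from the pose measured when the call began; what a row does not reach only later rows make up. A row lasts 1/12 s, in which the tool goes at most 41.7 mm and 7.16 degrees, less where a joint would pass 70% of its speed; a pose out of reach is approached as far as the arm can. A call with a gripper value outside its range is refused whole. The fingers move at their own pace and stop on an object; "squeeze" is the grip in N (left out, the last holds). Time passes only in rows, so rows that repeat a pose let the fingers close. It gives the time, the measured TCP pose, the force and the opening at its end, in the units of the state.
- observe(): the state, without advancing time (a new reading comes with each control period).
- eyes.get_image(name): name is "scene" or "top"; returns (picture, depth): 480x640x3 uint8, red, green, blue; 480x640 float32, m along the optical axis (not along the pixel's ray), 0 where there is no reading.
- eyes.camera_params(name): a dict with "intrinsics" (3x3 intrinsics, pixels), "position" and "attitude" of the camera in the world. Camera axes: x right, y down, z forward; pixel columns grow to the right and rows downward; lengths in m; the calibration is good to about 2 mm. A picture is of the moment at which its call begins. camera_params takes no time and is no camera call.
- arm.sign_off(): hands the job in, once; it reports no verdict.
The state is a dict: "clock": time; "joints": joint angles; "dq": joint speeds; "joint_efforts": joint torques, N m; "position": TCP position; "ee_rot": TCP orientation; "force": force on the tool from outside, world axes, zero at the start; "ft_torque": the same for the moment, N m; "width": opening from 0.0 (shut) to 1.0 (fully open).
Only numpy, scipy, OpenCV 4.12 (cv2) and the standard library are available. Lean on these libraries where they do the work, as an engineer would, in place of code of your own. Each camera call takes 0.05 s, during which the arm holds its last target.

TASK

Check the new valve spring, the one with the copper-coloured retainer on top, in the blue lever tester: lift it with a light grip (no more than 20 N of grip force, because a nicked coil cracks later in the engine), stand it upright in the round seat and let go of it. Then swing the lever over onto the spring and press it down to the fitted height, where the red pointer stands between the two red lines of the scale (12 mm of squeeze, never beyond 16 mm), hold it steady there for three seconds so that the load dial can be read, and finish while still holding the lever down at that height. Leave the two old springs and the oil bottle where they are.

Things in the scene. Friction and masses are not known exactly. Their poses are not given: they have to be found in the camera images.
- spring: new valve spring standing upright, bright steel coils 29 mm across, 52 mm tall when free, 0.085 kg, with a copper-coloured retainer disc (29 mm across, 5 mm thick) on top; origin at the centre of its foot, z along its axis. Can be gripped anywhere on its sides. It squeezes along its axis at 3 N per mm (coils bind at 20 mm)
- spring_cap (a joint): squeeze of the new spring in m: 0 free (52 mm tall), 0.012 at its fitted height of 40 mm
- spring_top (a point): centre of the top of the new spring's retainer
- tester: blue cast spring tester, bolted down; origin on the bench under the seat's axis; -x points along the lowered lever to its handle, +x to the hinge. Base 18 mm high, x -105 to 130 mm, y within 52 mm; two hinge cheeks 114 mm high at x 68 to 120 mm; scale post 18 mm wide, 124 mm high at x -60, y 34 mm; load dial up to 90 mm high at x -62, y -78 mm, its green band is 10 to 14 mm of squeeze
- seat (a point): centre of the floor of the round steel seat, 43 mm above the bench unloaded; it is the weighing plate and sinks 1 mm for each 12 N (3 mm at fitted height). A shallow cup 39 mm across inside, 50 mm outside, its rim 5 mm above the floor; axes as the tester's
- hinge (a point): point on the lever's hinge axis midway between the cheeks, 90 mm behind the seat's axis, 96 mm above the bench; the hinge axis is the tester's y
- lever (a joint): angle of the lever above level, rad: 1.5 to 1.75 parked upright (rear stop 1.75; its end then 344 mm above the bench), 0 level, which is the fitted height of a spring in the seat; its foot meets the free spring at about 0.16. It stays where it is near upright and falls from below about 1.1. Holding it level on the spring takes about 14 N at the handle
- lever_grip (a point): middle of the lever's black rubber handle, 205 mm from the hinge axis: a round grip 25 mm thick, its end 43 mm beyond this point. At fitted height it lies 96 mm above the bench; 5.5 mm up or down here is 2 mm at the spring. With the fingers closing along the hinge axis (tester's y) it can be pinched from above at every angle of the lever
- old_spring_a: old, grey-brown tapered valve spring, 30 mm across, 52 mm tall, rigid, standing; leave it
- old_spring_b: a second old spring like it; leave it
- oil_bottle: clear squeeze bottle with oil and a black cap, 55 mm across, 136 mm tall, standing; origin at its foot; leave it
Things that resemble listed ones, but are neither listed nor needed, are in the scene too. Leave any purple look-alike of the spring alone.

How it is judged:
On the way, in this order (a step that is already met when the one before it is completed fails the run):
1. the new spring stands upright in the seat, let go (horizontal distance between spring and seat below 0.006 m and z of spring in the frame of seat below 0.003 m and angle between spring's own z axis and vertical below 0.08 rad and contact force between each of the arm, the fingers and spring below 0.2 N and value of joint spring_cap below 0.006 m), for 0.3 s.
2. the lever has kept the spring at its fitted height, 12 mm of squeeze within 2 mm, for 2.5 s without a break (value of joint spring_cap between 0.01 and 0.014 m and value of joint lever below 0.05 rad and horizontal distance between spring and seat below 0.006 m), for 2.5 s.
At the end, for the whole second after the job is handed in: the new spring stands upright in the seat (within 6 mm of its centre) and the robot, touching only the lever, keeps it squeezed by 10 to 14 mm through the last second; the two old springs and the oil bottle still stand (all of step 2 and z of spring in the frame of seat below 0.003 m and angle between spring's own z axis and vertical below 0.08 rad and contact force between each of the arm, the fingers and spring below 0.2 N and contact force between any of the arm, the fingers and tester above 3 N and angle between each of oil_bottle, old_spring_a, old_spring_b's own z axis and vertical below 0.1 rad); the arm keeps its last pose, push and grip.
It fails at once if the new spring is gripped with more than 25 N a finger (50 N on both together) (contact force between any of the arm, the fingers and spring above 50 N).
It fails at once if the spring is squeezed by more than 16 mm (value of joint spring_cap above 0.016 m).
It fails at once if an old spring or the oil bottle is moved by more than 20 mm (distance of any of old_spring_a, old_spring_b, oil_bottle from where it was at the start of the episode above 0.02 m).
It also fails if it takes over 64 s, if anything falls off the work surface, if the arm or the gripper's body presses on something with over 40 N, if the wrist force passes 120 N, or if a joint passes its speed limit or range.

## Working session

There is one attempt and no reset: what is moved stays moved. The work goes in short steps, Python scripts to look and compute and a tool call to move; the robot and the scene stay as the last step left them, time stands still between calls to the robot, and variables do not carry over. Pictures are saved under pics/ and viewed, and the job is handed in when it is done.

Besides the shell and the picture viewer there is one more tool, called after "Emit:" as name([rows], argument=value, ...), one row to a line, values as JSON. step_arm: Moves the arm, as the interface text tells. Its arguments: {"type":"object","properties":{"series":{"type":"array"},"squeeze":{"type":"number"}},"required":["series"]}

```bash
mkdir -p pics; cat > h.py <<'E'
import numpy as np, cv2
from cell import observe, eyes, arm
from scipy.spatial.transform import Rotation as R
def grab(n,f):
    im,d=eyes.get_image(n); cv2.imwrite(f'pics/{f}.png',im[:,:,::-1]); np.savez(f'pics/{f}.npz',d=d,im=im); return im,d
def cam(n):
    p=eyes.camera_params(n); a=np.array(p['attitude'],float)
    Rm=a if a.shape==(3,3) else (R.from_rotvec(a).as_matrix() if a.size==3 else None)
    return np.array(p['intrinsics']),np.array(p['position']),Rm
def w(n,d,u,v):
    K,P,Rm=cam(n); z=d[v,u]; return P+Rm@(np.linalg.inv(K)@[u,v,1]*z)
def proj(n,X):
    K,P,Rm=cam(n); c=Rm.T@(np.array(X)-P); q=K@c; return q[:2]/q[2]
E
python3 - <<'E'
from h import *
for n in('scene','top'):
    grab(n,n+'0'); print(n,eyes.camera_params(n))
print(observe())
E
```

```text
scene {'intrinsics': array([[450.66721153,   0.        , 323.31211821],
       [  0.        , 450.66721153, 236.98282416],
       [  0.        ,   0.        ,   1.        ]]), 'position': array([-0.08201604, -0.55245586,  0.51264336]), 'attitude': array([-1.88171298,  0.95032857, -0.59850743])}
top {'intrinsics': array([[478.28075951,   0.        , 318.1855409 ],
       [  0.        , 478.28075951, 241.79695877],
       [  0.        ,   0.        ,   1.        ]]), 'position': array([ 0.4682929 , -0.10658735,  1.01053766]), 'attitude': array([-2.154984 ,  2.191944 , -0.0462825])}
{'clock': 0.1, 'joints': array([-1.3846635 ,  0.43515598,  0.02496254,  1.57399937, -0.01158072,
        1.13399518, -0.07510957]), 'dq': array([-0.0006344 , -0.00100591,  0.00051465, -0.00236169,  0.0003932 ,
       -0.00034739, -0.00094626]), 'joint_efforts': array([ 3.37207588e-03, -6.69112158e+01,  9.88190733e-01, -3.15139318e+01,
       -6.04654569e-02,  3.74140637e-02,  8.43747011e-05]), 'position': array([0.17788588, 0.59869676, 0.24002426]), 'ee_rot': array([-4.52051993e-01, -3.10883540e+00,  2.21778673e-03]), 'force': array([0.00971573, 0.40620257, 1.14380523]), 'ft_torque': array([-0.02172   ,  0.02994972, -0.0280316 ]), 'width': 1.0038334519412144}
```

View pics/scene0.png

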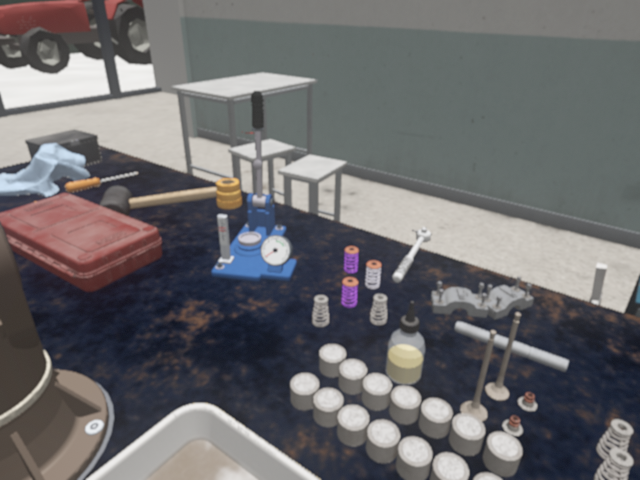

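View pics/top0.png

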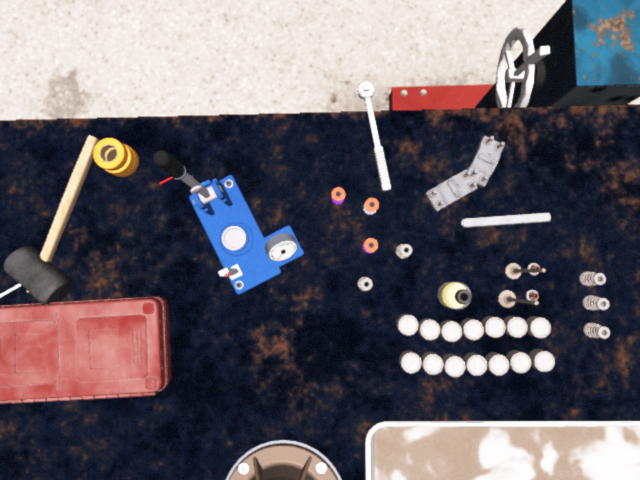

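Three springs have copper tops. In the scene view, (351,259) and (350,292) have purple coils and (373,274) has steel coils. In the top view they should be at (338,195), (371,245) and (371,205). The steel one fits the description, so I'll confirm it in crops.

```bash
python3 - <<'E'
from h import *
a=cv2.imread('pics/scene0.png')[230:340,300:410]; b=cv2.imread('pics/top0.png')[180:290,320:430]
c=cv2.imread('pics/top0.png')[140:300,150:310]; 
cv2.imwrite('pics/c1.png',np.hstack([cv2.resize(x,(400,400),interpolation=cv2.INTER_CUBIC) for x in(a,b)]))
cv2.imwrite('pics/c2.png',cv2.resize(c,(600,600),interpolation=cv2.INTER_CUBIC))
s=np.load('pics/scene0.npz')['d'];t=np.load('pics/top0.npz')['d']
for p in[(371,205),(338,195),(371,245),(365,284),(404,251),(234,238),(455,295),(170,165),(465,297)]: print('top',p,w('top',t,*p).round(4))
for p in[(373,265),(258,110),(249,239)]: print('scene',p,w('scene',s,*p).round(4))
E
```

```text
top (371, 205) [ 0.6069 -0.1893  0.0532]
top (338, 195) [ 0.6282 -0.1233  0.0557]
top (371, 245) [ 0.5265 -0.1877  0.0495]
top (365, 284) [ 0.4477 -0.1776 -0.0026]
top (404, 251) [ 0.513  -0.2524  0.0555]
top (234, 238) [0.5462 0.0901 0.0423]
top (455, 295) [ 0.4259 -0.3419  0.0875]
top (170, 165) [0.6324 0.1264 0.3254]
top (465, 297) [ 0.4236 -0.351   0.1227]
scene (373, 265) [ 0.5999 -0.1924  0.0524]
scene (258, 110) [0.6295 0.127  0.3051]
scene (249, 239) [0.541  0.0885 0.0442]
```

View pics/c1.png

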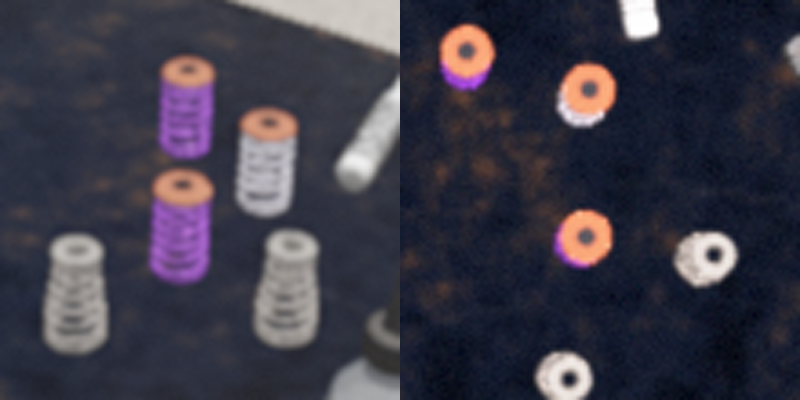

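View pics/c2.png

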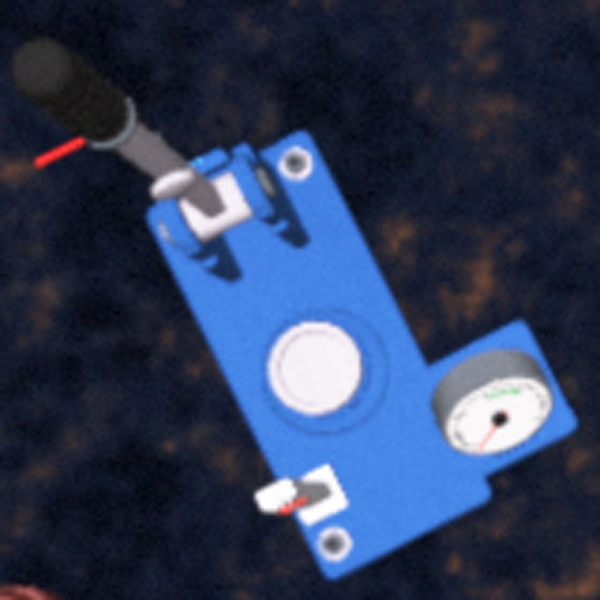

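The crop confirms it: the steel-coiled spring with the copper retainer is at top (371.7,204.7) and scene (373.7,263.5). The other two are purple. Next come the accurate positions and the tester yaw.

```bash
cat >> h.py <<'E'
def ray(n,uv,z):
    K,P,Rm=cam(n); r=Rm@(np.linalg.inv(K)@[uv[0],uv[1],1]); return P+r*(z-P[2])/r[2]
E
python3 - <<'E'
from h import *
print('spring',ray('top',(371.7,204.7),.052),ray('scene',(373.7,263.5),.052))
print('seat',ray('top',(234,238.1),.048))
C=lambda x,y:(150+x*160/600,140+y*160/600)
a,b=ray('top',C(305,130),.018),ray('top',C(490,497),.018)
c,d=ray('top',C(147,208),.018),ray('top',C(328,578),.018)
for p,q in((b,a),(d,c)): print(p[:2],q[:2],np.degrees(np.arctan2(q[1]-p[1],q[0]-p[0])),np.linalg.norm(p-q))
# color clusters with depth
for n in('top','scene'):
    z=np.load(f'pics/{n}0.npz'); im=z['im'];dd=z['d']
    hsv=cv2.cvtColor(im,cv2.COLOR_RGB2HSV)
    m=(hsv[...,0]>105)&(hsv[...,0]<118)&(hsv[...,1]>150)&(hsv[...,2]>120)
    K,P,Rm=cam(n); v,u=np.nonzero(m&(dd>0)); X=P+(Rm@(np.linalg.inv(K)@np.vstack([u,v,np.ones_like(u)])*dd[v,u])).T
    B=X[(abs(X[:,2]-.018)<.006)&(X[:,0]<.8)&(X[:,1]>0.0)]
    print(n,len(B),cv2.minAreaRect(B[:,:2].astype(np.float32)))
E
python3 - <<'E'
import cv2,numpy as np
a=cv2.imread('pics/scene0.png')[80:290,190:310]
cv2.imwrite('pics/c3.png',cv2.resize(a,None,fx=2.8,fy=2.8,interpolation=cv2.INTER_CUBIC))
E
```

```text
spring [ 0.60766288 -0.19084693  0.052     ] [ 0.60627274 -0.1902812   0.052     ]
seat [0.54556359 0.08897739 0.048     ]
[ 0.47450445 -0.00201267] [0.68242384 0.10020381] 26.179465950052084 0.2316866058013962
[0.43123992 0.08830272] [0.63993522 0.18973148] 25.920385214668205 0.23203776148909785
top 3581 ((0.5654839873313904, 0.07943722605705261), (0.23416462540626526, 0.1389274150133133), 26.383115768432617)
scene 0 ((0.0, 0.0), (0.0, 0.0), 0.0)
```

View pics/c3.png

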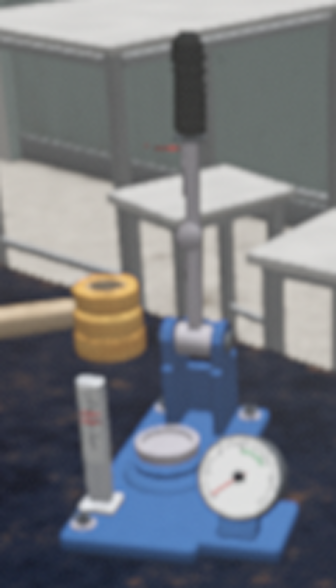

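```bash
python3 - <<'E'
from h import *
o=observe(); M=R.from_rotvec(o['ee_rot']).as_matrix(); print(M.round(3)); print(np.degrees(np.arctan2(M[1,1],M[0,1])))
print('seat scene',ray('scene',(250,238.2),.048))
Y=np.radians(26.1); S=np.array([.5457,.0888]); ex=np.array([np.cos(Y),np.sin(Y)])
print('hinge',S+.09*ex,'level grip',S-.115*ex)
for X in ([*(S+.09*ex),.096],[*(S+.09*ex),.344]): print(proj('scene',X),proj('top',X))
E
```

```text
[[-0.959  0.285 -0.   ]
 [ 0.285  0.959 -0.001]
 [-0.    -0.001 -1.   ]]
73.45334324714506
seat scene [0.53992262 0.08417034 0.048     ]
hinge [0.62652248 0.12839453] level grip [0.44242683 0.038207  ]
[261.06483944 200.9936474 ] [208.64325726 195.02857886]
[255.59855945  91.14755544] [164.21534084 166.11638813]
```

Emit:
step_arm([
  [[0.06,0.222,-0.449,0.16,-40],[0.06,0.222,-0.449,0.16,-60],[0.06,0.222,-0.449,0.16,-80],[0.06,0.222,-0.449,0.16,-80],[0.06,0.222,-0.449,0.16,-80],[0.06,0.222,-0.449,0.16,-80],[0.06,0.222,-0.449,0.16,-80],[0.06,0.222,-0.449,0.16,-80],[0.06,0.222,-0.449,0.16,-80],[0.06,0.222,-0.449,0.16,-80],[0.06,0.222,-0.449,0.16,-80],[0.06,0.222,-0.449,0.16,-80],[0.06,0.222,-0.449,0.16,-80],[0.06,0.222,-0.449,0.16,-80],[0.06,0.222,-0.449,0.16,-80],[0.06,0.222,-0.449,0.16,-80]],
], squeeze=8)

```text
clock: 1.43
position: [0.3994, 0.1504, 0.3996]
ee_rot: [-2.343, -2.091, 0.003]
force: [-0.9, 0.2, 0.2]
width: 0.651
```

Emit:
step_arm([
  [[0.06,0.2076,-0.3406,-0.15,-57.3],[0.06,0.2076,-0.3406,-0.15,-57.3],[0.06,0.2076,-0.3406,-0.15,-57.3],[0.06,0.2076,-0.3406,-0.15,-57.3],[0.06,0.2076,-0.3406,-0.15,-57.3],[0.06,0.2076,-0.3406,-0.15,-57.3],[0.06,0.2076,-0.3406,-0.15,-57.3],[0.06,0.2076,-0.3406,-0.15,-57.3],[0.06,0.2076,-0.3406,-0.15,-57.3],[0.06,0.2076,-0.3406,-0.15,-57.3],[0.06,0.2076,-0.3406,-0.27,-57.3],[0.06,0.2076,-0.3406,-0.27,-57.3],[0.06,0.2076,-0.3406,-0.27,-57.3],[0.06,0.2076,-0.3406,-0.27,-57.3],[0.06,0.2076,-0.3406,-0.27,-57.3]],
])

```text
clock: 2.68
position: [0.6058, -0.1882, 0.1275]
ee_rot: [-3.055, -0.713, 0.009]
force: [0.4, -0.3, 0.3]
width: 0.654
```

```bash
python3 - <<'E'
from h import *
o=observe(); M=R.from_rotvec(o['ee_rot']).as_matrix(); print(o['position'],np.degrees(np.arctan2(M[1,1],M[0,1])),M[:,2])
a,_=grab('scene','s1'); a=a[200:320,310:430,::-1]; b=cv2.imread('pics/scene0.png')[215:275,215:290]
cv2.imwrite('pics/c4.png',np.hstack([cv2.resize(a,(400,400),interpolation=cv2.INTER_CUBIC),cv2.resize(b,(400,320),interpolation=cv2.INTER_CUBIC)[:400] if 0 else cv2.copyMakeBorder(cv2.resize(b,(400,320),interpolation=cv2.INTER_CUBIC),0,80,0,0,0)]))
E
```

```text
[ 0.60578622 -0.18820332  0.12753097] -63.727246491538395 [-0.00671987  0.00350174 -0.99997129]
```

View pics/c4.png

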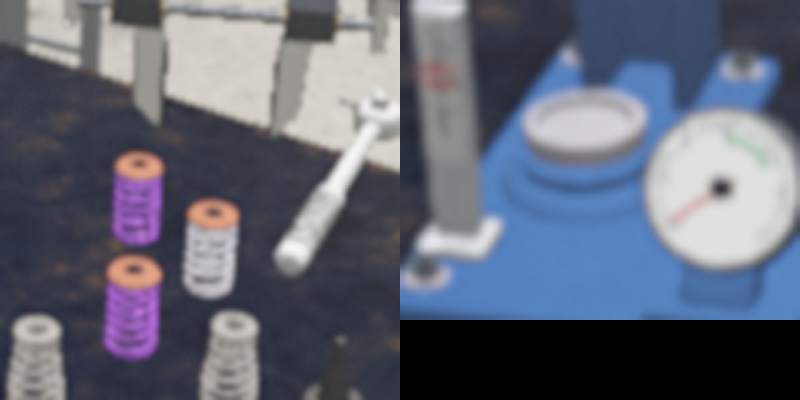

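```bash
python3 - <<'E'
from h import *
im=cv2.imread('pics/top0.png'); hsv=cv2.cvtColor(im,cv2.COLOR_BGR2HSV)
m=((hsv[...,1]<70)&(hsv[...,2]>150)).astype(np.uint8)
n,l,st,c=cv2.connectedComponentsWithStats(m[200:270,210:260])
i=1+np.argmax(st[1:,4]); print(st[i],c[i]+[210,200], ray('top',c[i]+[210,200],.048))
out=[]
th=np.linspace(0,2*np.pi,40)
for cen,col in(((.5457,.0888),(0,0,255)),((.540,.0842),(0,255,0))):
  for n,f,(x0,y0,x1,y1) in(('scene','scene0',(210,210,290,290)),('top','top0',(195,200,275,280))):
    a=cv2.resize(cv2.imread(f'pics/{f}.png')[y0:y1,x0:x1],(400,400),interpolation=cv2.INTER_CUBIC)
    for t in th:
      for r,z in((.025,.048),):
        p=(proj(n,[cen[0]+r*np.cos(t),cen[1]+r*np.sin(t),z])-[x0,y0]+.5)*5
        cv2.circle(a,tuple(int(q) for q in p),1,col,-1)
    out.append(a)
cv2.imwrite('pics/c5.png',cv2.resize(np.vstack([np.hstack(out[:2]),np.hstack(out[2:])]),(600,600)))
E
```

```text
[ 12  26  25  25 482] [233.5746888  237.69294606] [0.54640765 0.08984133 0.048     ]
```

View pics/c5.png

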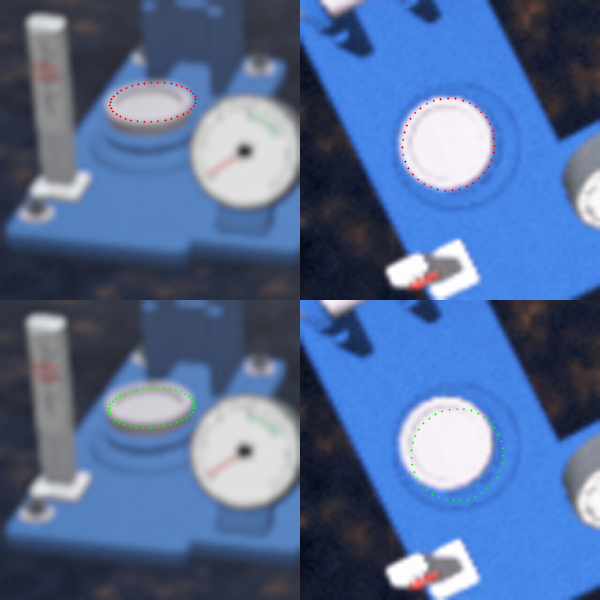

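Emit:
step_arm([
  [[0.06,0.001,-0.002,-0.06,-0.2],[0.06,0.001,-0.002,-0.08,-0.2],[0.06,0.001,-0.002,-0.0985,-0.2],[0.06,0.001,-0.002,-0.0985,-0.2],[0.06,0.001,-0.002,-0.0985,-0.2],[0.06,0.001,-0.002,-0.0985,-0.2]],
])

```text
clock: 3.23
position: [0.6105, -0.1917, 0.0348]
ee_rot: [-3.06, -0.709, -0.004]
force: [-0.5, -0.4, 0.4]
width: 0.65
```

Emit:
step_arm([
  [[0.06,-0.0035,0.0012,-0.0058,0],[0.06,-0.0035,0.0012,-0.0058,0],[0.06,-0.0035,0.0012,-0.0058,0],[0.06,-0.0035,0.0012,-0.0058,0]],
])

```text
clock: 3.57
position: [0.6074, -0.1905, 0.0299]
ee_rot: [-3.06, -0.709, -0.006]
force: [0.5, 0.7, 0.4]
width: 0.657
```

Emit:
step_arm([
  [[0.02,0,0,0,0],[0.02,0,0,0,0],[0.02,0,0,0,0],[0.02,0,0,0,0],[0.02,0,0,0,0],[0.02,0,0,0,0],[0.02,0,0,0,0],[0.02,0,0,0,0]],
], squeeze=10)

```text
clock: 4.23
position: [0.6073, -0.1905, 0.0298]
ee_rot: [-3.06, -0.709, -0.005]
force: [0.3, 0.1, -0.5]
width: 0.314
```

```bash
python3 - <<'E'
from h import *
o=observe(); print(o['position'],o['width']*.0918,o['force'])
a,_=grab('scene','s2'); b,_=grab('top','t2')
cv2.imwrite('pics/c6.png',np.hstack([cv2.resize(a[200:320,310:430,::-1],(400,400),interpolation=cv2.INTER_CUBIC),cv2.resize(b[140:300,290:450,::-1],(400,400),interpolation=cv2.INTER_CUBIC)]))
E
```

```text
[ 0.60727792 -0.19053504  0.0297891 ] 0.028848171464679565 [ 0.26013996  0.0943912  -0.53844539]
```

View pics/c6.png

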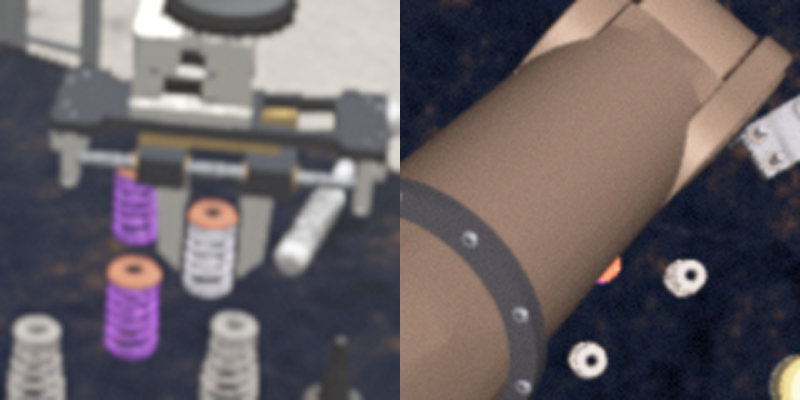

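Emit:
step_arm([
  [[0.02,0,0,0.03,0],[0.02,0,0,0.06,0],[0.02,0,0,0.1,0],[0.02,0,0,0.13,0],[0.02,0,0,0.15,0],[0.02,-0.005,0.03,0.15,0],[0.02,-0.012,0.06,0.15,0],[0.02,-0.02,0.09,0.15,0],[0.02,-0.026,0.12,0.15,0],[0.02,-0.033,0.15,0.15,0],[0.02,-0.04,0.18,0.15,0],[0.02,-0.046,0.21,0.15,0],[0.02,-0.053,0.24,0.15,0],[0.02,-0.06,0.27,0.15,0],[0.02,-0.062,0.279,0.15,0],[0.02,-0.062,0.279,0.15,0],[0.02,-0.062,0.279,0.15,0],[0.02,-0.062,0.279,0.15,0]],
])

```text
clock: 5.83
position: [0.5455, 0.087, 0.18]
ee_rot: [3.061, 0.707, 0.006]
force: [-0.3, 0.4, -0.7]
width: 0.316
```

```bash
python3 - <<'E'
from h import *
o=observe(); M=R.from_rotvec(o['ee_rot']).as_matrix();print(o['position'],o['width']*.0918,o['force'],np.degrees(np.arctan2(M[1,1],M[0,1])),M[:,2])
a,_=grab('scene','s3')
cv2.imwrite('pics/c7.png',cv2.resize(a[80:300,160:380,::-1],(600,600),interpolation=cv2.INTER_CUBIC))
E
```

```text
[0.54550987 0.08699822 0.17997182] 0.02896572911754285 [-0.29201032  0.36438806 -0.66910467] -63.98595405719599 [ 3.66522327e-03  3.42514889e-04 -9.99993224e-01]
```

View pics/c7.png

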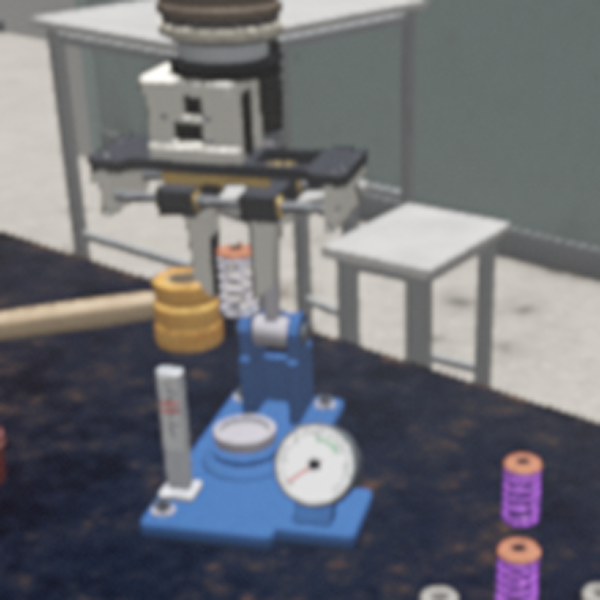

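```bash
python3 - <<'E'
from h import *
a=cv2.imread('pics/s3.png'); 
cv2.imwrite('pics/c8.png',np.hstack([cv2.resize(a[155:215,220:280],(400,400),interpolation=cv2.INTER_CUBIC),cv2.resize(a[210:270,220:280],(400,400),interpolation=cv2.INTER_CUBIC)]))
print(proj('scene',[.5455,.087,.202]),proj('scene',[.5455,.087,.15]),proj('scene',[.5455,.087,.043]))
E
```

```text
[246.60530063 170.43444222] [248.10643197 193.99697404] [250.96735476 238.90349387]
```

View pics/c8.png

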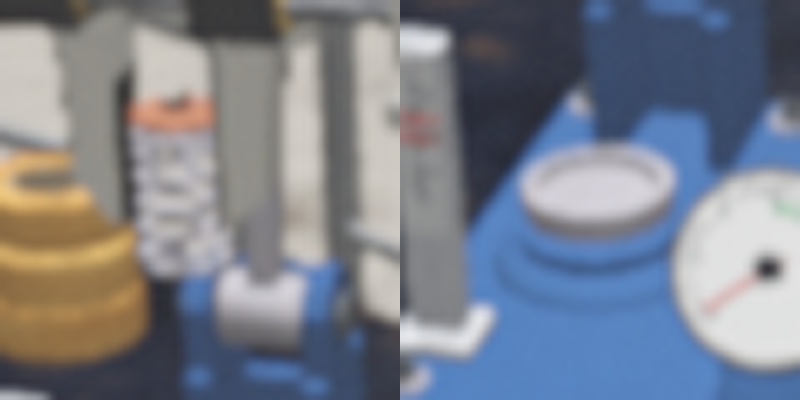

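Emit:
step_arm([
  [[0.02,0,0.0013,-0.02,0],[0.02,0,0.0013,-0.05,0],[0.02,0,0.0013,-0.075,0],[0.02,0,0.0013,-0.092,0],[0.02,0,0.0013,-0.1,0],[0.02,0,0.0013,-0.1,0],[0.02,0,0.0013,-0.102,0],[0.02,0,0.0013,-0.104,0],[0.02,0,0.0013,-0.106,0],[0.02,0,0.0013,-0.1065,0],[0.02,0,0.0013,-0.1065,0],[0.02,0,0.0013,-0.1065,0]],
])

```text
clock: 6.88
position: [0.5457, 0.0881, 0.0738]
ee_rot: [3.061, 0.706, 0.007]
force: [-0.8, 0.2, -0.9]
width: 0.311
```

```bash
python3 - <<'E'
from h import *
o=observe(); M=R.from_rotvec(o['ee_rot']).as_matrix();print(o['position'],o['width']*.0918,o['force'])
a,_=grab('scene','s4')
cv2.imwrite('pics/c9.png',cv2.resize(a[170:290,200:320,::-1],(600,600),interpolation=cv2.INTER_CUBIC))
E
```

```text
[0.54574881 0.0881499  0.0738356 ] 0.028505223656086612 [-0.82620765  0.17491903 -0.86263703]
```

View pics/c9.png

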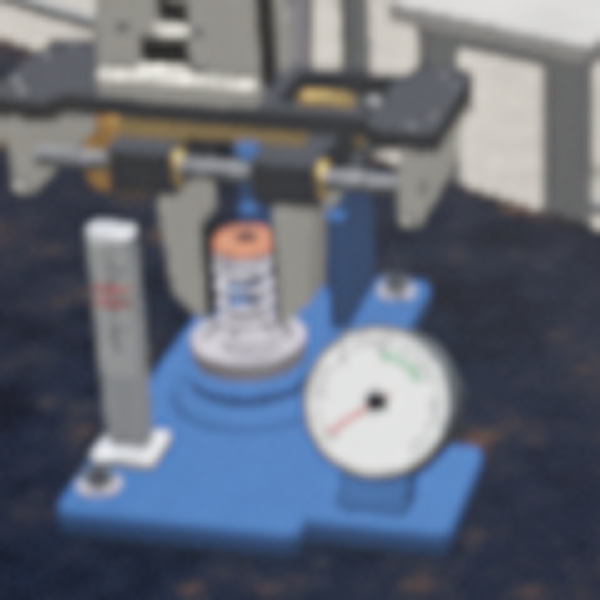

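Emit:
step_arm([
  [[0.02,0,0,-0.0012,0],[0.02,0,0,-0.0012,0],[0.02,0,0,-0.0012,0],[0.03,0,0,-0.0012,0],[0.034,0,0,-0.0012,0],[0.06,0,0,-0.0012,0],[0.06,0,0,-0.0012,0],[0.06,0,0,-0.0012,0],[0.06,0,0,-0.0012,0],[0.06,0,0,0.02,0],[0.06,0,0,0.05,0],[0.06,0,0,0.08,0],[0.06,0,0,0.11,0],[0.06,0,0,0.14,0],[0.06,0,0,0.14,0]],
])

```text
clock: 8.18
position: [0.5486, 0.0878, 0.219]
ee_rot: [-3.061, -0.705, -0.019]
force: [0.5, -0.3, 0.4]
width: 0.658
```

```bash
python3 - <<'E'
from h import *
o=observe(); M=R.from_rotvec(o['ee_rot']).as_matrix();print(o['position'],o['width']*.0918,o['force'])
a,_=grab('scene','s5')
cv2.imwrite('pics/c10.png',cv2.resize(a[60:300,160:400,::-1],(600,600),interpolation=cv2.INTER_CUBIC))
cv2.imwrite('pics/c11.png',cv2.resize(a[200:260,220:280,::-1],(600,600),interpolation=cv2.INTER_CUBIC))
E
```

```text
[0.54858069 0.08776005 0.2190102 ] 0.060446108350537354 [ 0.46703629 -0.25889141  0.35822837]
```

View pics/c10.png

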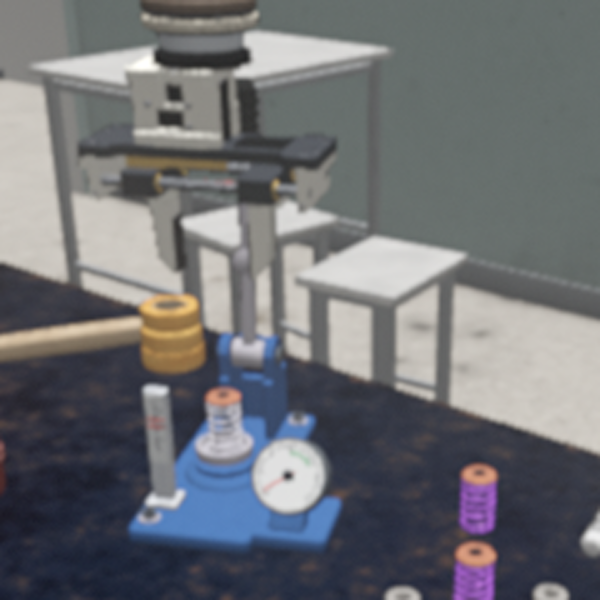

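View pics/c11.png

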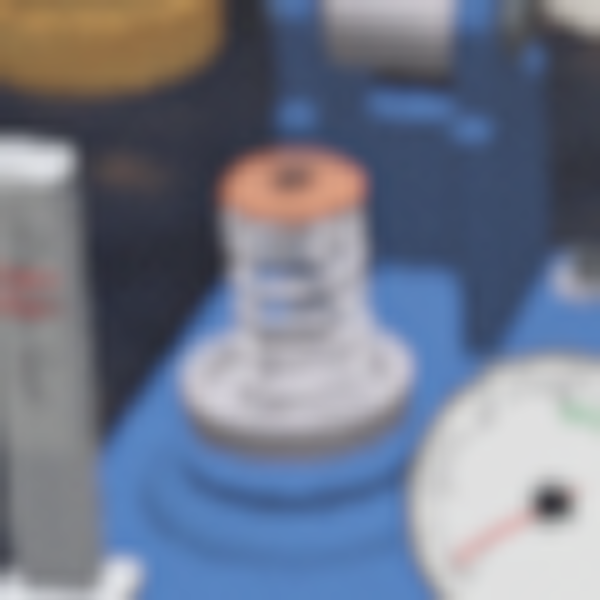

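```bash
python3 - <<'E'
from h import *
Y=np.radians(26.1); S=np.array([.5455,.0887]); ex=np.array([np.cos(Y),np.sin(Y)]); H=S+.09*ex
print('tip top',ray('top',(161.5,158.1),.344), 'H',H)
p=ray('top',(161.5,158.1),.344)[:2]-H; print('along',p@ex,'lat',p@[-ex[1],ex[0]])
for a in(1.5,1.57,1.6,1.65,1.7,1.75):
  X=[*(H-.248*np.cos(a)*ex),.096+.248*np.sin(a)]; print(a,proj('scene',X).round(1),proj('top',X).round(1))
b=cv2.imread('pics/top0.png')
cv2.imwrite('pics/c12.png',cv2.resize(b[145:215,145:215],(600,600),interpolation=cv2.INTER_CUBIC))
d=np.load('pics/top0.npz')['d']
for u in range(155,172,3): print(u,[w('top',d,u,v).round(3).tolist() for v in(154,158,162)])
E
```

```text
tip top [0.63820845 0.13237707 0.344     ] H [0.62632248 0.12829453]
along 0.012469993108717556 lat -0.0015628673063759716
1.5 [253.   92.9] [169.7 177.1]
1.57 [255.5  91.2] [164.3 166.4]
1.6 [256.6  90.6] [162.1 161.8]
1.65 [258.4  90. ] [158.6 154.4]
1.7 [260.1  89.6] [155.2 147.1]
1.75 [261.8  89.6] [152. 140.]
155 [[0.645, 0.143, 0.341], [0.639, 0.142, 0.343], [0.634, 0.143, 0.34]]
158 [[0.645, 0.138, 0.342], [0.638, 0.137, 0.344], [0.633, 0.138, 0.342]]
161 [[0.645, 0.134, 0.342], [0.638, 0.133, 0.344], [0.633, 0.134, 0.341]]
164 [[0.645, 0.13, 0.34], [0.639, 0.13, 0.34], [0.634, 0.131, 0.339]]
167 [[0.646, 0.127, 0.337], [0.639, 0.126, 0.34], [0.634, 0.127, 0.338]]
170 [[0.649, 0.127, 0.325], [0.642, 0.125, 0.33], [0.635, 0.125, 0.331]]
```

View pics/c12.png

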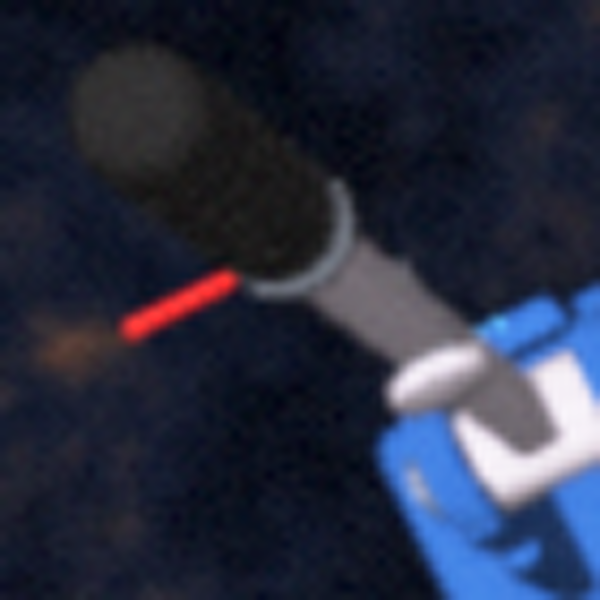

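The spring stands upright and centred in the seat, clear of the fingers, with its retainer at scene (249,219). The lever is parked at about 1.62 rad with its tip near (0.638,0.132,0.344). Next I'll go above the handle.

Emit:
step_arm([
  [[0.06,0,0,0.04,0],[0.06,0,0,0.08,0],[0.06,0,0,0.12,0],[0.06,0,0,0.16,0],[0.06,0,0,0.19,0],[0.06,0.02,0.01,0.19,0],[0.06,0.045,0.022,0.19,0],[0.06,0.07,0.036,0.19,0],[0.06,0.0874,0.0452,0.19,0],[0.06,0.0874,0.0452,0.19,0],[0.06,0.0874,0.0452,0.19,0],[0.06,0.0874,0.0452,0.19,0]],
])

```text
clock: 9.23
position: [0.6345, 0.1326, 0.4056]
ee_rot: [3.061, 0.705, 0.012]
force: [0.6, 0.3, -0.0]
width: 0.65
```

```bash
python3 - <<'E'
from h import *
o=observe(); M=R.from_rotvec(o['ee_rot']).as_matrix();print(o['position'],o['width']*.0918,o['force'],M[:,2])
a,_=grab('scene','s6')
cv2.imwrite('pics/c13.png',cv2.resize(a[0:240,140:380,::-1],(600,600),interpolation=cv2.INTER_CUBIC))
E
```

```text
[0.63452392 0.13263336 0.40556617] 0.05966117589487928 [ 0.64465985  0.29887658 -0.04561373] [ 0.00774811  0.00159373 -0.99996871]
```

View pics/c13.png

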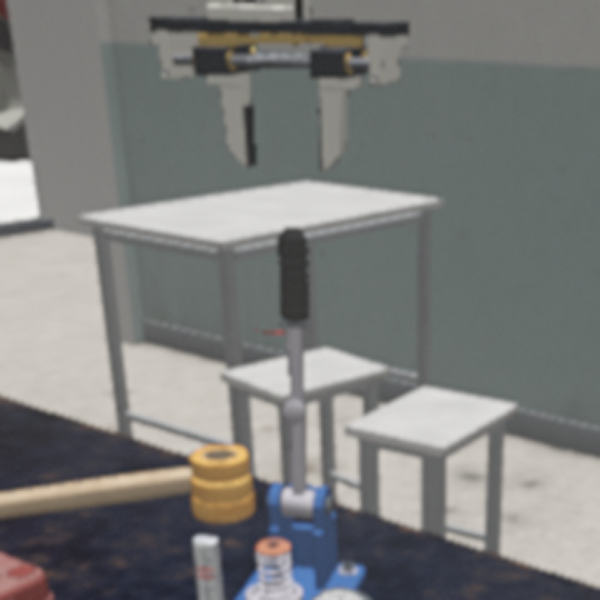

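Handle lies between the fingers: scene (257,92), finger tips at about (240,65) and (270,66). Descending and pinching.

Emit:
step_arm([
  [[0.06,0.001,0,-0.03,0],[0.06,0.001,0,-0.06,0],[0.06,0.001,0,-0.085,0],[0.06,0.001,0,-0.0995,0],[0.06,0.001,0,-0.0995,0],[0.06,0.001,0,-0.0995,0],[0.01,0.001,0,-0.0995,0],[0.01,0.001,0,-0.0995,0],[0.01,0.001,0,-0.0995,0],[0.01,0.001,0,-0.0995,0],[0.01,0.001,0,-0.0995,0],[0.01,0.001,0,-0.0995,0],[0.01,0.001,0,-0.0995,0],[0.01,0.001,0,-0.0995,0]],
], squeeze=20)

```text
clock: 10.45
position: [0.635, 0.1346, 0.3069]
ee_rot: [-3.058, -0.707, -0.014]
force: [-3.3, 5.3, 3.9]
width: 0.269
```

```bash
python3 - <<'E'
from h import *
o=observe(); M=R.from_rotvec(o['ee_rot']).as_matrix();print(o['position'],o['width']*.0918,o['force'],M[:,2])
a,_=grab('scene','s7')
cv2.imwrite('pics/c14.png',cv2.resize(a[30:230,160:360,::-1],(600,600),interpolation=cv2.INTER_CUBIC))
Y=np.radians(26.1); ex=np.array([np.cos(Y),np.sin(Y)]); H=np.array([.5455,.0887])+.09*ex
p=o['position'];dv=np.array([(p[:2]-H)@ex,p[2]+.005-.096]);print(dv,np.hypot(*dv),np.arctan2(dv[1],-dv[0]),(p[:2]-H)@[-ex[1],ex[0]])
r=np.hypot(*dv)
for a in np.arange(1.6,-.01,-.08): 
  x=H-r*np.cos(a)*ex; print(round(a,2),(x-p[:2]).round(4),round(.091+r*np.sin(a)-p[2],4))
E
```

```text
[0.63497268 0.13464709 0.30694394] 0.024689079325015875 [-3.28286802  5.25052529  3.87165461] [ 0.00769804  0.00498007 -0.99995797]
[0.01056286 0.21594394] 0.21620212747883322 1.619672199647904 0.0018992151795267488
1.6 [-0.003  -0.0036] 0.0002
1.52 [-0.0185 -0.0112] -0.0
1.44 [-0.034  -0.0188] -0.0016
1.36 [-0.0493 -0.0263] -0.0045
1.28 [-0.0643 -0.0336] -0.0088
1.2 [-0.079  -0.0408] -0.0144
1.12 [-0.0932 -0.0478] -0.0213
1.04 [-0.1069 -0.0545] -0.0295
0.96 [-0.12   -0.0609] -0.0388
0.88 [-0.1324 -0.067 ] -0.0493
0.8 [-0.1439 -0.0726] -0.0609
0.72 [-0.1546 -0.0779] -0.0734
0.64 [-0.1644 -0.0826] -0.0868
0.56 [-0.1731 -0.0869] -0.1011
0.48 [-0.1809 -0.0907] -0.1161
0.4 [-0.1875 -0.094 ] -0.1318
0.32 [-0.1929 -0.0966] -0.1479
0.24 [-0.1972 -0.0987] -0.1646
0.16 [-0.2003 -0.1003] -0.1815
0.08 [-0.2022 -0.1012] -0.1987
-0.0 [-0.2028 -0.1015] -0.2159
```

View pics/c14.png

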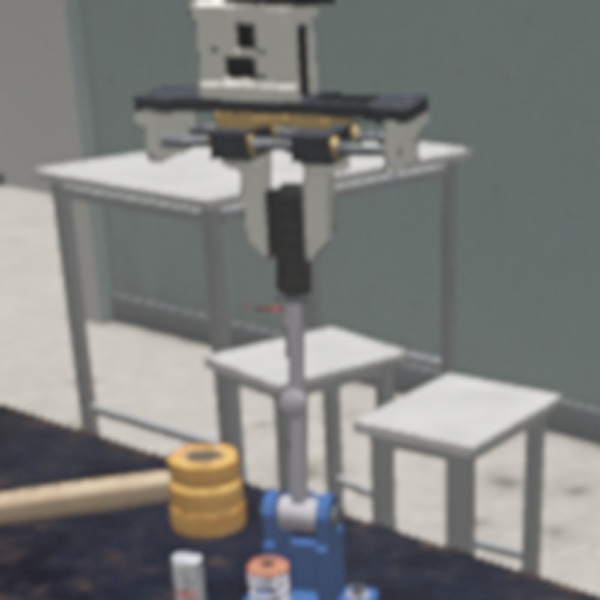

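Emit:
step_arm([
  [[0.01,-0.011,-0.0055,0.0,0],[0.01,-0.0193,-0.0095,0.0,0],[0.01,-0.027,-0.0133,-0.0008,0],[0.01,-0.0348,-0.0171,-0.0016,0],[0.01,-0.0425,-0.0208,-0.003,0],[0.01,-0.0501,-0.0246,-0.0045,0],[0.01,-0.0651,-0.0319,-0.0088,0],[0.01,-0.0798,-0.0391,-0.0144,0],[0.01,-0.094,-0.0461,-0.0213,0],[0.01,-0.1077,-0.0528,-0.0295,0],[0.01,-0.1208,-0.0592,-0.0388,0],[0.01,-0.1332,-0.0653,-0.0493,0],[0.01,-0.1447,-0.0709,-0.0609,0],[0.01,-0.1447,-0.0709,-0.0609,0],[0.01,-0.1447,-0.0709,-0.0609,0]],
], squeeze=25)

```text
clock: 11.75
position: [0.4867, 0.0614, 0.2452]
ee_rot: [-3.058, -0.704, -0.004]
force: [-8.9, -6.0, 11.1]
width: 0.263
```

```bash
cat > st.py <<'E'
from h import *
import sys
o=observe(); M=R.from_rotvec(o['ee_rot']).as_matrix();print(o['clock'],o['position'],o['width']*.0918,o['force'],M[:,2])
Y=np.radians(26.1); ex=np.array([np.cos(Y),np.sin(Y)]); H=np.array([.5455,.0887])+.09*ex
p=o['position'];dv=np.array([(p[:2]-H)@ex,p[2]+.005-.096]);print(dv,'r',np.hypot(*dv),'a',np.arctan2(dv[1],-dv[0]),'lat',(p[:2]-H)@[-ex[1],ex[0]])
a,_=grab('scene',sys.argv[1])
cv2.imwrite(f'pics/{sys.argv[1]}c.png',cv2.resize(a[110:290,160:340,::-1],(600,600),interpolation=cv2.INTER_CUBIC))
E
python3 st.py s8
```

```text
11.75 [0.48667498 0.06139986 0.24518745] 0.02413316238744595 [-8.93767641 -5.97791507 11.06735424] [ 0.00192306  0.00415793 -0.99998951]
[-0.1548369   0.15418745] r 0.21851369392423092 a 0.7832965736375219 lat 0.001363152238007969
```

View pics/s8c.png

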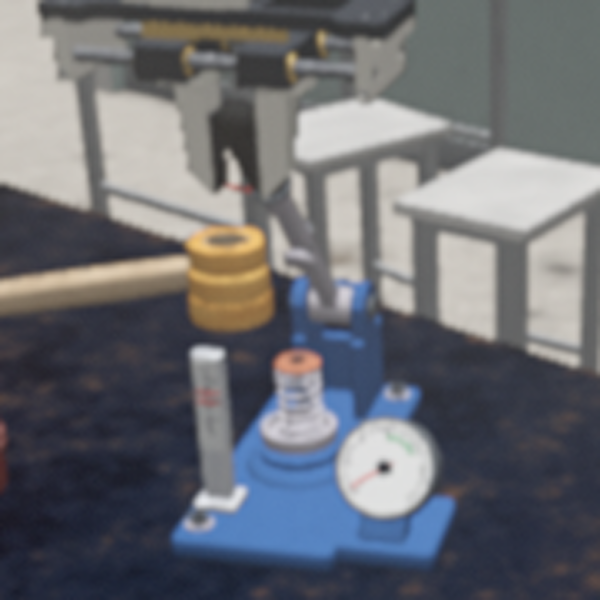

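Emit:
step_arm([
  [[0.01,-0.011,-0.0054,-0.0134,0],[0.01,-0.017,-0.0083,-0.022,0],[0.01,-0.0229,-0.0112,-0.0308,0],[0.01,-0.0281,-0.0138,-0.04,0],[0.01,-0.0332,-0.0163,-0.0494,0],[0.01,-0.0376,-0.0184,-0.059,0],[0.01,-0.0418,-0.0205,-0.0691,0],[0.01,-0.0452,-0.0221,-0.079,0],[0.01,-0.0484,-0.0237,-0.0896,0],[0.01,-0.0505,-0.0247,-0.098,0],[0.01,-0.0524,-0.0257,-0.1065,0],[0.01,-0.0524,-0.0257,-0.1065,0],[0.01,-0.0524,-0.0257,-0.1065,0]],
])

```text
clock: 12.88
position: [0.4291, 0.033, 0.1372]
ee_rot: [-3.059, -0.7, 0.011]
force: [-10.8, -9.9, 2.3]
width: 0.265
```

```bash
python3 st.py s9
```

```text
12.8833 [0.42906852 0.03296861 0.1371896 ] 0.024294054949610774 [-10.78611963  -9.9283346    2.31799683] [-0.00725432  0.00146637 -0.99997261]
[-0.2190771  0.0461896] r 0.2238934026268553 a 0.20779390663202005 lat 0.0011744392680026828
```

View pics/s9c.png

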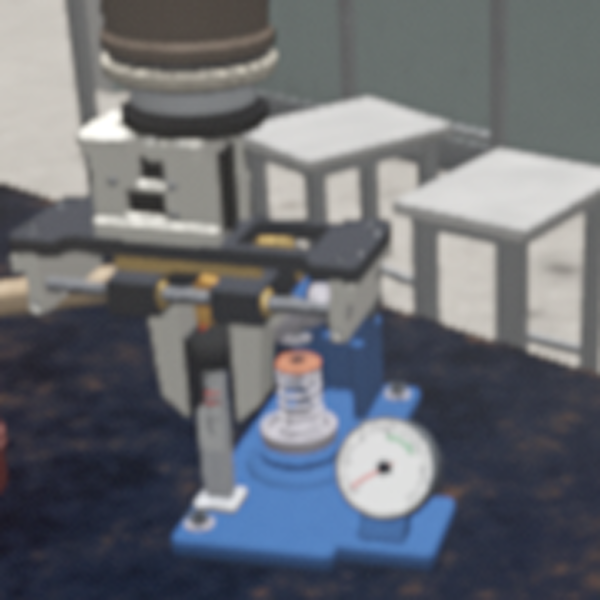

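```bash
python3 - <<'E'
import numpy as np
P=np.array([(.0106,.2159),(-.1548,.1542),(-.2191,.0462)])
A=np.c_[2*P,np.ones(3)];s=np.linalg.solve(A,(P**2).sum(1));print(s[:2],np.sqrt(s[2]+s[:2]@s[:2]))
E
python3 - <<'E'
import cv2
a=cv2.imread('pics/s9.png')[180:280,190:290]
cv2.imwrite('pics/c15.png',cv2.resize(a,(700,600)[:1]+(600,),interpolation=cv2.INTER_CUBIC))
E
```

```text
[ 0.00137871 -0.01192533] 0.22801187220396976
```

View pics/c15.png

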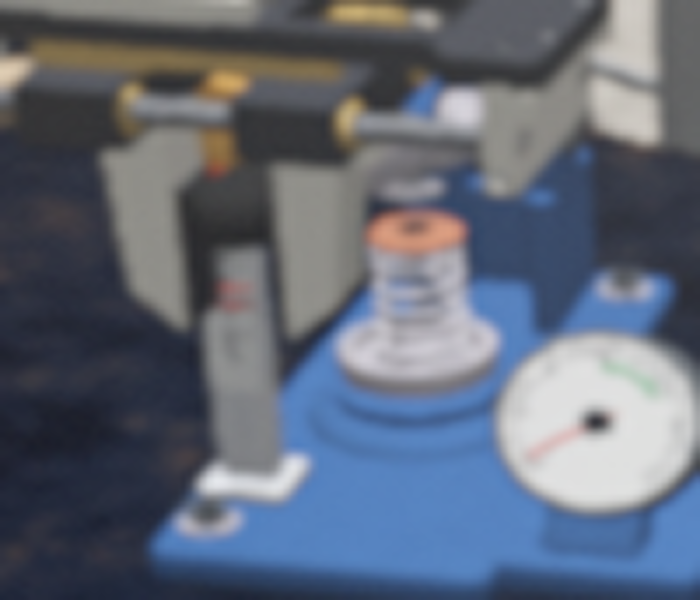

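Emit:
step_arm([
  [[0.01,-0.001,-0.0005,-0.004,0],[0.01,-0.0015,-0.0007,-0.008,0],[0.01,-0.0018,-0.0009,-0.012,0],[0.01,-0.002,-0.001,-0.016,0],[0.01,-0.002,-0.001,-0.016,0],[0.01,-0.002,-0.001,-0.016,0]],
], squeeze=40)

```text
clock: 13.43
position: [0.4251, 0.031, 0.1205]
ee_rot: [-3.06, -0.7, 0.016]
force: [-3.2, -4.6, 0.6]
width: 0.259
```

```bash
sed -i 's/a\[110:290,160:340,::-1\],(600,600)/a[180:280,190:290,::-1],(700,600)/' st.py; python3 st.py s10
```

```text
13.4333 [0.42508108 0.03096393 0.120485  ] 0.023759216301598114 [-3.23276857 -4.61697826  0.6180393 ] [-1.06036035e-02  4.44975337e-04 -9.99943681e-01]
[-0.22353987  0.029485  ] r 0.22547602275887166 a 0.13114336710775815 lat 0.0011284195314828068
```

View pics/s10c.png

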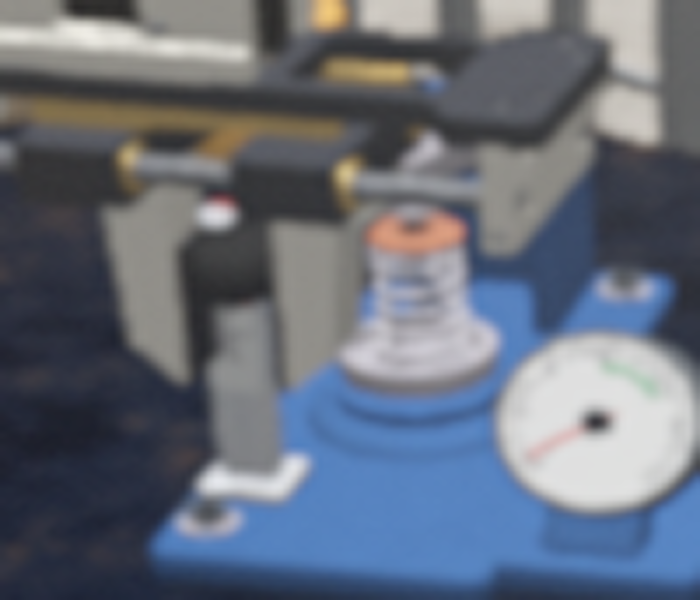

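Emit:
step_arm([
  [[0.01,-0.0005,-0.0002,-0.003,0],[0.01,-0.001,-0.0005,-0.006,0],[0.01,-0.001,-0.0005,-0.009,0],[0.01,-0.001,-0.0005,-0.012,0],[0.01,-0.001,-0.0005,-0.012,0],[0.01,-0.001,-0.0005,-0.012,0],[0.01,-0.001,-0.0005,-0.012,0]],
])

```text
clock: 14.07
position: [0.4229, 0.0299, 0.108]
ee_rot: [-3.06, -0.699, 0.02]
force: [-3.3, -5.1, -0.9]
width: 0.261
```

```bash
python3 st.py s11
```

```text
14.0667 [0.42288306 0.02987329 0.10795431] 0.023940855367308545 [-3.28326914 -5.10496487 -0.91085709] [-1.28081391e-02 -2.51870621e-04 -9.99917941e-01]
[-0.22599357  0.01695431] r 0.2266286396342208 a 0.07488094296061938 lat 0.001115986897248185
```

View pics/s11c.png

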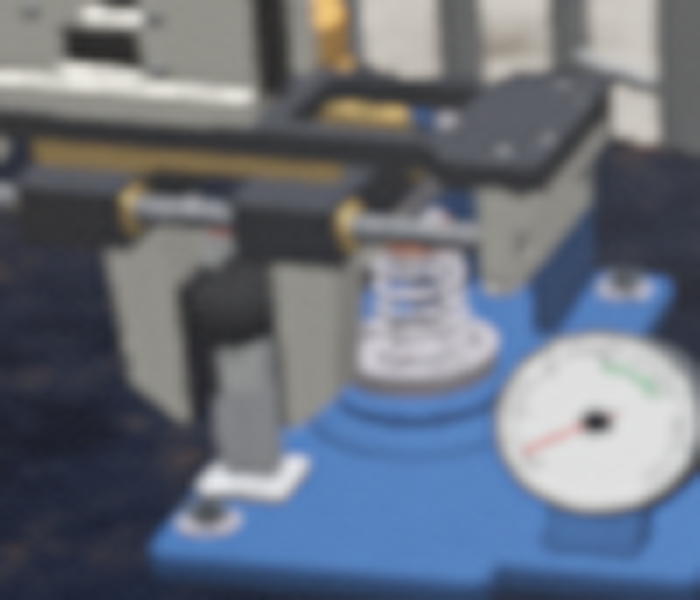

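```bash
python3 - <<'E'
from h import *
for z in(.09,.1,.11,.12,.13,.14): print(z,proj('scene',[.404,.0195,z]))
print('tips',proj('scene',[.423,.030,.094]))
a=cv2.imread('pics/s11.png')
cv2.imwrite('pics/c16.png',np.hstack([cv2.resize(a[205:260,200:255],(400,400),interpolation=cv2.INTER_CUBIC),cv2.resize(a[225:275,255:305],(400,400),interpolation=cv2.INTER_CUBIC)]))
E
```

```text
0.09 [222.75137736 255.05599716]
0.1 [222.2910405  250.37738024]
0.11 [221.82556668 245.64655387]
0.12 [221.35486941 240.86263923]
0.13 [220.87886028 236.02473765]
0.14 [220.39744885 231.13193008]
tips [226.17629597 247.59844282]
```

View pics/c16.png

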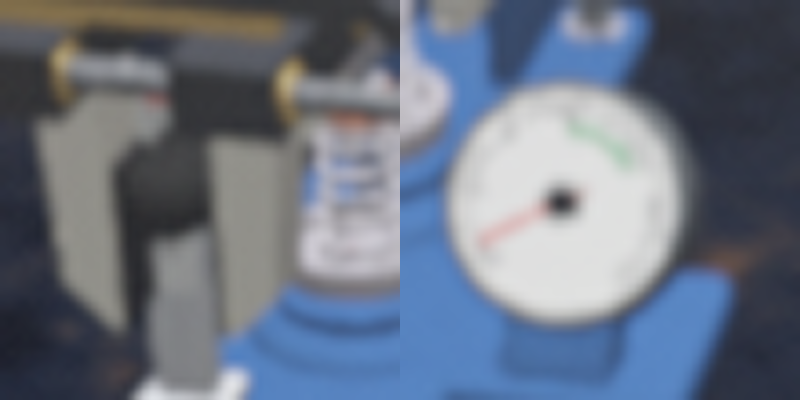

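The dial needle has barely moved and the handle's end is at scene (223,232), z of about 0.138, so the lever is near 0.16 rad. That means the foot is just touching the spring. The handle sits high in the pads, so the dial is my gauge from here. I need about 35 mm more at the handle, in stages.

Emit:
step_arm([
  [[0.01,-0.0003,-0.0001,-0.003,0],[0.01,-0.0005,-0.0002,-0.006,0],[0.01,-0.0008,-0.0004,-0.009,0],[0.01,-0.001,-0.0005,-0.012,0],[0.01,-0.001,-0.0005,-0.015,0],[0.01,-0.001,-0.0005,-0.015,0],[0.01,-0.001,-0.0005,-0.015,0],[0.01,-0.001,-0.0005,-0.015,0]],
])

```text
clock: 14.78
position: [0.4212, 0.029, 0.0926]
ee_rot: [-3.06, -0.698, 0.022]
force: [-4.2, -4.7, 4.4]
width: 0.258
```

```bash
python3 st.py s12
```

```text
14.7833 [0.42122581 0.02904842 0.09259983] 0.023652127289875875 [-4.16443104 -4.7043588   4.36009238] [-1.40278052e-02 -4.77100021e-04 -9.99901492e-01]
[-0.22784471  0.00159983] r 0.22785033049562914 a 0.007021463399938954 lat 0.0011043183109342276
```

View pics/s12c.png

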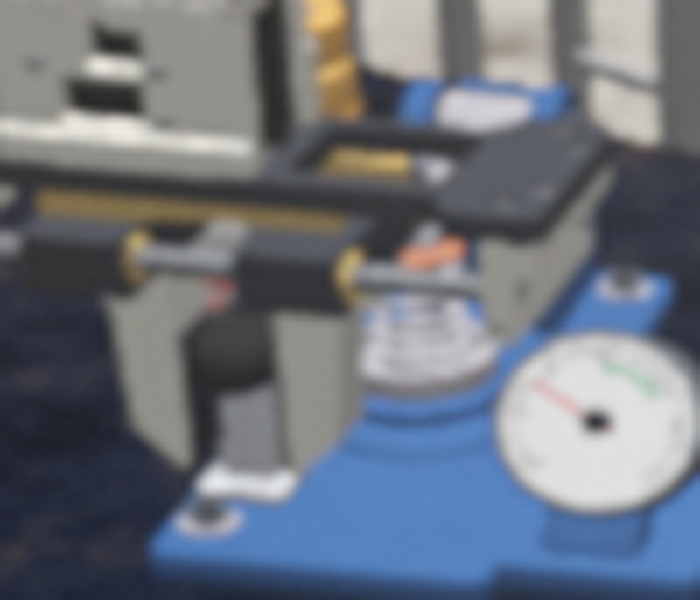

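The needle turned about 72°, which is about 5.6 mm of squeeze at 12.7° per mm (the green band spans 87° to 30°). About 18 mm more at the handle is needed.

Emit:
step_arm([
  [[0.01,0,0,-0.003,0],[0.01,0,0,-0.006,0],[0.01,0,0,-0.009,0],[0.01,0,0,-0.012,0],[0.01,0,0,-0.0135,0],[0.01,0,0,-0.0135,0],[0.01,0,0,-0.0135,0],[0.01,0,0,-0.0135,0]],
])

```text
clock: 15.5
position: [0.4205, 0.0287, 0.0789]
ee_rot: [-3.06, -0.697, 0.024]
force: [-5.0, -4.3, 9.5]
width: 0.262
```

```bash
python3 st.py s13
```

```text
15.5 [0.42050972 0.02872989 0.07889947] 0.02404228756227437 [-5.01450672 -4.28706991  9.45059392] [-1.52746971e-02 -3.95322203e-04 -9.99883257e-01]
[-0.22862792 -0.01210053] r 0.22894792071074593 a -0.052877415217413855 lat 0.001133304963687065
```

View pics/s13c.png

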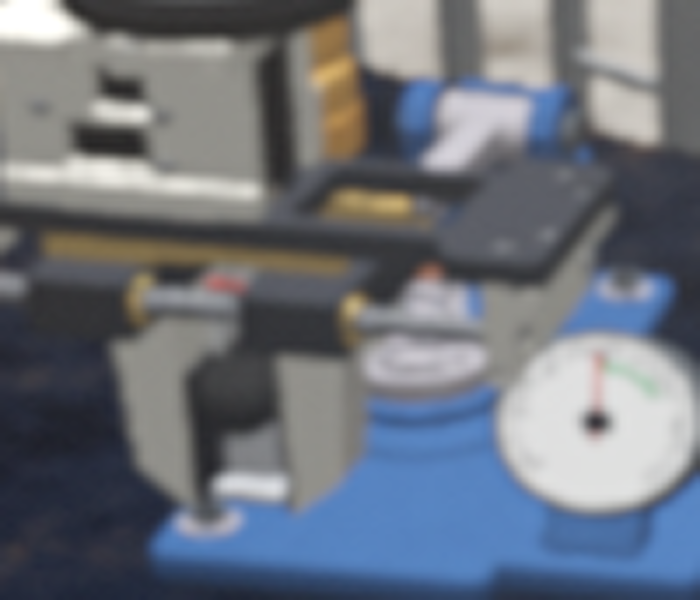

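The needle is at the start of the green band, about 10 mm. A further 6 mm at the handle should give 12.

Emit:
step_arm([
  [[0.01,0,0,-0.002,0],[0.01,0,0,-0.004,0],[0.01,0,0,-0.006,0],[0.01,0,0,-0.006,0],[0.01,0,0,-0.006,0],[0.01,0,0,-0.006,0]],
])

```text
clock: 16.05
position: [0.4205, 0.0287, 0.073]
ee_rot: [-3.06, -0.697, 0.023]
force: [-5.2, -3.2, 11.0]
width: 0.264
```

```bash
python3 st.py s14; python3 - <<'E'
from h import *
a=cv2.imread('pics/s14.png')
cv2.imwrite('pics/c17.png',np.hstack([cv2.resize(a[205:260,200:255],(400,400),interpolation=cv2.INTER_CUBIC),cv2.resize(a[225:275,255:305],(400,400),interpolation=cv2.INTER_CUBIC)]))
E
```

```text
16.05 [0.42045571 0.02868835 0.07295091] 0.024247487730997823 [-5.19327076 -3.15777378 10.99430148] [-1.53695900e-02  9.19130894e-05 -9.99881877e-01]
[-0.2286947  -0.01804909] r 0.22940583097331435 a -0.07875894155156027 lat 0.0011197668084692006
```

View pics/c17.png

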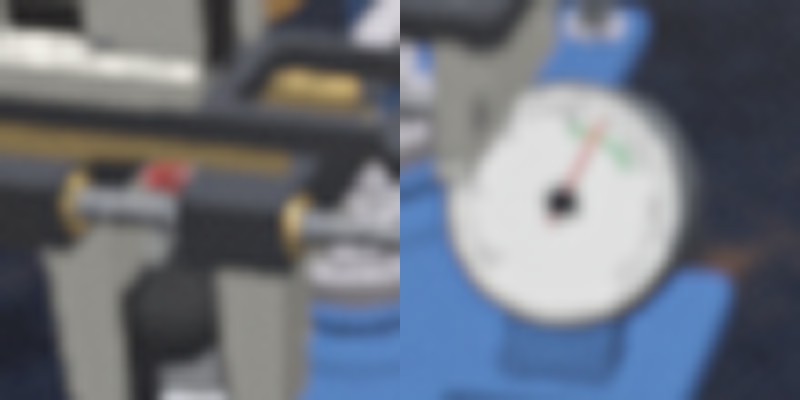

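The needle is in the middle of the green band. Holding.

Emit:
step_arm([
  [[0.01,0,0,0,0],[0.01,0,0,0,0],[0.01,0,0,0,0],[0.01,0,0,0,0],[0.01,0,0,0,0],[0.01,0,0,0,0],[0.01,0,0,0,0],[0.01,0,0,0,0],[0.01,0,0,0,0],[0.01,0,0,0,0],[0.01,0,0,0,0],[0.01,0,0,0,0],[0.01,0,0,0,0],[0.01,0,0,0,0],[0.01,0,0,0,0],[0.01,0,0,0,0],[0.01,0,0,0,0],[0.01,0,0,0,0],[0.01,0,0,0,0],[0.01,0,0,0,0]],
])

```text
clock: 17.77
position: [0.4204, 0.0287, 0.073]
ee_rot: [-3.059, -0.697, 0.023]
force: [-4.9, -3.0, 11.9]
width: 0.26
```

```bash
python3 st.py s15
```

```text
17.7667 [0.42043195 0.02869127 0.07302183] 0.023897975521954253 [-4.89091737 -2.9995475  11.8522075 ] [-1.54031215e-02  6.15633173e-04 -9.99881175e-01]
[-0.22871475 -0.01797817] r 0.22942025400456126 a -0.07844390753086061 lat 0.0011328372954121887
```

View pics/s15c.png

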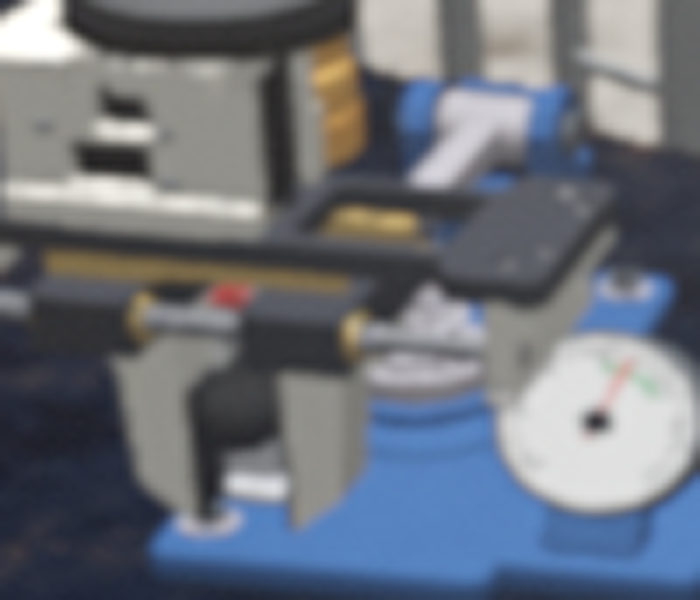

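Emit:
step_arm([
  [[0.01,0,0,0,0],[0.01,0,0,0,0],[0.01,0,0,0,0],[0.01,0,0,0,0],[0.01,0,0,0,0],[0.01,0,0,0,0],[0.01,0,0,0,0],[0.01,0,0,0,0],[0.01,0,0,0,0],[0.01,0,0,0,0],[0.01,0,0,0,0],[0.01,0,0,0,0],[0.01,0,0,0,0],[0.01,0,0,0,0],[0.01,0,0,0,0],[0.01,0,0,0,0],[0.01,0,0,0,0],[0.01,0,0,0,0],[0.01,0,0,0,0],[0.01,0,0,0,0]],
])

```text
clock: 19.48
position: [0.4204, 0.0287, 0.0731]
ee_rot: [-3.059, -0.697, 0.023]
force: [-3.7, -2.9, 11.7]
width: 0.26
```

Emit:
step_arm([
  [[0.01,0,0,0,0],[0.01,0,0,0,0],[0.01,0,0,0,0],[0.01,0,0,0,0],[0.01,0,0,0,0],[0.01,0,0,0,0],[0.01,0,0,0,0],[0.01,0,0,0,0]],
])

```text
clock: 20.15
position: [0.4204, 0.0287, 0.0732]
ee_rot: [-3.058, -0.696, 0.023]
force: [-4.7, -3.5, 11.9]
width: 0.262
```

```bash
python3 st.py s16
```

```text
20.15 [0.42043933 0.02871301 0.07317027] 0.0240128644554864 [-4.678131   -3.53568401 11.92488882] [-0.01538562  0.00163836 -0.99988029]
[-0.22869855 -0.01782973] r 0.22939252035851307 a -0.07780434063954848 lat 0.001149120112053782
```

View pics/s16c.png

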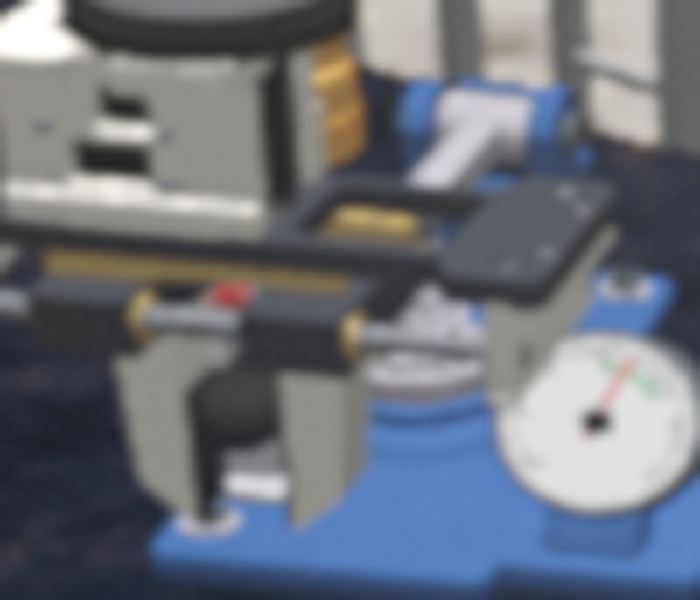

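View pics/s16.png

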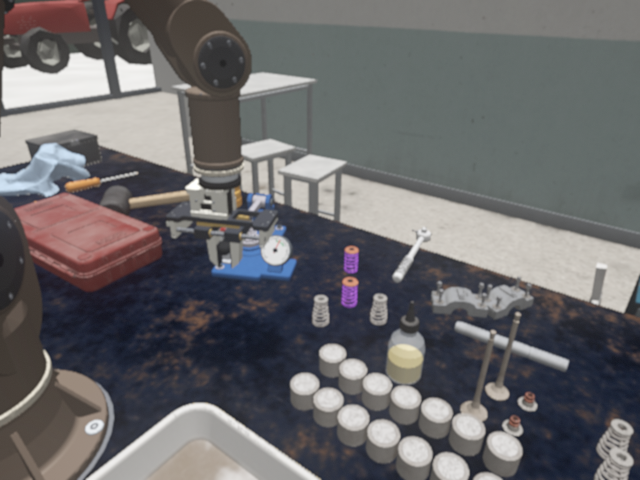

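The needle stayed mid-green through 4.1 s. The old springs (321,311) and (379,309) and the oil bottle (406,350) stand where they were. Handing in.

```bash
python3 -c "
from cell import arm; print(arm.sign_off())"
```

```text
the job is handed in; nothing more can be done
None
```

I set the new spring upright in the seat, swung the lever over onto it and pressed it to its fitted height. I held it there for about 4 s and handed in while still holding the lever down. I lifted the spring (steel coils, copper retainer) with a 10 N grip.

**Last checks:**
- **Squeeze:** the dial needle stayed in the middle of the green band for the whole hold, which I read as about 12 mm. The handle height drifted only about 0.2 mm, and the handle pushed up with about 12 N (about 14 N expected).
- **Other items:** the two old springs, the oil bottle and the purple look-alikes stand where they were.

**What disagreed or could not be checked:**
- **Lever angle:** the handle slid about 20 mm up between the finger pads during the swing, so the angle worked out from the tool position (about -0.08 rad) was wrong. I set the height from the dial instead.
- **Red pointer:** the gripper hid the two red lines from the camera, so I could not read the pointer against them.
- **Spring in the seat:** I saw it upright and centred after letting go. During the final hold it was mostly hidden behind the gripper, with only its lower coils in view.

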